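# Dispense one resin puck and slide it into the X-shaped stop

## Task

Press the dispenser's plunger slowly all the way down once and let it come back up, so that a single resin puck comes out of the front slot and stays on the metal deck. Then push that puck aside across the deck with the fingers, without pinching or lifting it, until it sits in one of the two narrower V notches of the X-shaped stop (one of them faces the outlet), touching both arms of the notch. Leave the other puck in the dispenser and do not disturb the things standing about.

Things in the scene. Friction and masses are not known exactly. Their poses are not given: they have to be found in the camera images.
- dispenser: Fixed dispenser: aluminium deck (x -108 to +36, y +-185 mm, top at 6 mm; a narrow tail to x +100), a grey square magazine of pucks with an exit slot low in front (x -21 to +16, y +-21, top at 46 mm), behind it a grey housing (x +16 to +95, y +-28, top at 60 mm). Origin: magazine axis, at worktop height; z up. Its -x is the outlet direction, towards the robot within 15 degrees.
- plunger (a joint): Plunger, m: 0 = up (rest), 0.028 = fully down at its stop. Pressed down it drives a pusher (2.5 mm forward for 1 mm down) that ejects the bottom puck; a spring returns both when released, in about half a second. 2 N to start, 7 N at the bottom, more if pressed fast. Each full press ejects a puck.
- plunger_top (a point): Centre of the top of the plunger's black round cap (34 mm across); 100 mm above the worktop when up, 72 mm when down. It is 58 mm behind the dispenser's origin (+x).
- outlet (a point): Point on the deck's top 70 mm in front of the magazine's axis (dispenser -x): where the ejected puck's centre comes to rest when the plunger is pressed slowly (30 mm/s). Pressed fast (200 mm/s) the puck slides on 30 to 50 mm and may leave the deck, whose edge is at 108 mm.
- puck_0: The lower of the two pucks in the magazine, the one to be ejected: dark green resin cylinder, 30 mm diameter, 18 mm high, about 45 g. Origin: centre of its underside; z up.
- puck_1: The upper puck of the stack, identical; it drops to the bottom of the magazine after the first has left and must stay in the magazine.
- x_stop: X-shaped stop, dark polished steel, fixed on the deck left or right of the outlet: two bars 12 mm wide, 76 long, 18 high, crossing at its centre, each 35 degrees off its y axis, so that 70 degree V notches open to its +y and -y (the wider ones to +-x are not used). A 20 mm round boss in the middle is 1.5 mm higher. Origin: centre of its underside, on the deck top.
- seat_a (a point): On the deck top, 36.6 mm from the X-shaped stop's centre along its +y: where the centre of a puck's underside lies when it is seated in the +y notch.
- seat_b (a point): The same for its -y notch. The handy notch is the one of the two that faces the outlet (the nearer to it); either counts. A puck that comes in well off the notch's middle can wedge between one arm and the finger: back off and push again along the middle.
- h_stop: H-shaped stop, dark steel, fixed on the deck on the other side of the outlet, with square notches: 60 mm along its x, 56 mm along its y, 18 mm high. Not to be used. Origin: centre of its underside.
- vial: Bystander: screw-cap vial, 18 mm diameter, 48 mm high, standing loose on the deck beside the magazine. Origin: centre of its underside.
- loupe: Bystander: black loupe, 37 mm diameter, 33 mm high, standing loose on the deck on the other side of the magazine. Origin: centre of its underside.
- dropper_bottle: Bystander: amber dropper bottle, 31 mm diameter, 100 mm high, on the worktop left of the deck. Origin: centre of its underside.
- tape: Bystander: roll of tape lying flat, 100 mm across, 25 mm high, on the worktop at the left. Origin: centre of its underside.
- swab_pot: Bystander: white pot with a lid, 70 mm diameter, 81 mm high, on the worktop at the left. Origin: centre of its underside.
- marker: Bystander: marker pen, 134 mm long, lying on the worktop at the left.
- usb: Bystander: USB stick, 52 mm long, lying on the worktop at the far right.

How it is judged:
By the outcome, as a careful person would: the job done as asked, in the order asked, and still so for the second after the job is handed in, with the robot touching nothing.
It also fails if it takes over 48 s, if anything falls off the work surface, if the arm or the gripper's body presses on something with over 40 N, if the wrist force passes 120 N, or if a joint passes its speed limit or range.

## Robot

A 7-joint arm with a two-finger parallel gripper is mounted at the origin on a cart in front of the work surface, level with it; the furniture and walls round the work are solid. World frame = base frame: x ahead of the robot, y to its left, z up, the work surface at z = 0. Lengths are in m, angles in rad, forces in N, time in s.
With the tool pointing down it reaches from about 0.4 to 0.875 m from the base axis. Payload 19.3 kg.
Tool frame: the origin (TCP) lies on the centre line of the jaws, within the pads' length; the fingertips stand 8 mm ahead of it and the grasp point (between the pads) lies 11 mm behind it; z points along the fingers, y is the line along which they close (so a half turn about z gives the same grasp; the last joint's range is limited). The gripper opens to 85 mm and grips with 20 to 120 N. Pads are 22 mm wide; open, the fingers measure 114 mm over their backs; the gripper's body (76 mm by 85 mm) begins 54 mm behind the grasp point. The pads swing forward as they close: fully open they stand 13 mm farther back than shut.
Start: joints at [1.084, 0.521, -0.036, 1.599, 0.021, 1.021, -0.113], TCP at [0.253, -0.571, 0.239] pointing down, gripper open.
Joint ranges: [-2.91, 2.91], [-0.3, 2.13], [-1.5, 1.42], [0.17, 2.43], [-1.26, 4.41], [0.16, 1.93], [-2.52, 2.52]. Speed limits (rad/s): [1.89, 1.89, 2.39, 2.39, 3.01, 3.01, 3.01].

## Interface

Orientations are given as [roll, pitch, yaw] about the fixed x, y, z axes, in that order (R = Rz(yaw) Ry(pitch) Rx(roll)).
In Python, from workcell import status, grab_frame, camera_params, bot, search_frame, silhouettes gives the robot as it stands.
- The arm moves only by the shell command python3 -m creep 'ROWS' [FORCE]. ROWS is JSON, a list of rows, each a list of 5 numbers: the shift along the tool's x, y, z in units of 60 mm (1.0 is 60 mm), then the turn about the tool's z in units of 8 degrees (1.0 is 8 degrees), then the opening, from 0 (shut) to 1 (fully open). In form: [[x, y, z, twist, hand], ...]. A call has 1 to 5 rows; each row is the pose to reach, as a shift and turn from the pose commanded when the call began, along the tool's axes at that moment; what a row does not reach only later rows make up. A row lasts 1/8 s, in which the tool goes at most 62.5 mm and 10.7 degrees, less where a joint would pass 70% of its speed; a pose out of reach is approached as far as the arm can. A call with a gripper value outside its range is refused whole. The fingers move at their own pace and stop on an object; FORCE is the grip in N (left out, the last holds). Time passes only in rows, so rows that repeat a pose let the fingers close. It gives the time, the measured TCP pose, the force, the opening and the grip force at its end, in the units of the state.
- status.observe(): the state, without advancing time (a new reading comes with each control period).
- grab_frame(name): name is "scene" or "side" or "wrist"; returns the picture (384x512x3 uint8, blue, green, red); there is no depth.
- camera_params(name): a dict with "K" (3x3 intrinsics, pixels), "k1" (the pictures are not rectified: a ray, as slopes to the right and down, at radius r is drawn at 1 + k1 r^2 times it, then the intrinsics apply), "rvec" (rotation vector, rad) and "tvec" (3), from world to camera coordinates, as OpenCV has them; the wrist camera has in their place "tool_from_camera" (4x4, takes a point from camera to tool coordinates, whose origin is the TCP and whose axes are the flange's). Camera axes: x right, y down, z forward; pixel columns grow to the right and rows downward; lengths in m; the calibration is good to about 2 mm. A picture is of the moment at which its call begins: read the wrist's pose just before it. camera_params takes no time and is no camera call.
- bot.job_done(): hands the job in; it is judged then, once.
Trained networks look in the newest picture that a camera, given by its name, has taken for a name from the list of things; names that differ only in an ending like _2 or _b are one class to them, and where a whole thing is asked for, a point or a joint stands for the part that bears it (a point fixed in the world has none). Each returns a list of dicts, best first, with "p" (0 to 1); they miss things now and then, are a little off and sometimes report something else, mostly with a low value. They report only what shows in the picture. A call takes as long as a camera call.
- search_frame(camera, name): "extent" ([left, top, right, bottom] as shares, 0 to 1, of the picture: columns of its width, rows of its height, round what is visible of it).
- silhouettes(camera, name): "mask" (384x512 bool, what is visible of it) and "extent" ([left, top, right, bottom] as shares, 0 to 1, of the picture: columns of its width, rows of its height, round what is visible of it).
The state is a dict: "clock": time; "qpos": joint angles; "qd": joint speeds; "joint_efforts": joint torques, N m; "position": TCP position; "tool_rot": TCP orientation; "force": force on the tool from outside, world axes, zero at the start; "moment": the same for the moment, N m; "grip_width": finger opening in m; "finger_force": force on a finger pad.
Only numpy, scipy, OpenCV 4.12 (cv2) and the standard library are available. Lean on these libraries where they do the work, as an engineer would, in place of code of your own. Each camera call takes 0.05 s, during which the arm holds its last target. There are 200 camera calls.

## Working session

There is one attempt and no reset: what is moved stays moved. The work goes in short steps, Python scripts to look and compute and a shell command to move; the robot and the scene stay as the last step left them, time stands still between calls to the robot, and variables do not carry over. Pictures are saved under pics/ and viewed, at most 10 in all, crops included, and the job is handed in when it is done.

```bash
mkdir -p pics; ls
python3 - <<'E'
from workcell import status, grab_frame, camera_params, search_frame, silhouettes
import cv2,numpy as np
print(status.observe())
a=grab_frame("scene");b=grab_frame("side")
cv2.imwrite("pics/a.png",a);cv2.imwrite("pics/b.png",b)
for c in("scene","side","wrist"):print(c,camera_params(c))
for c in("scene","side"):
  for n in("dispenser","plunger","x_stop","h_stop","vial","loupe"):
    print(c,n,[(np.round(np.array(d["extent"])*[512,384,512,384]),round(d["p"],2)) for d in search_frame(c,n)[:2]])
E
```

```text
pics
{'clock': 0.0, 'qpos': array([ 1.08378948,  0.52200968, -0.03631274,  1.60001863,  0.02116298,
        1.02107718, -0.11282165]), 'qd': array([-6.11825413e-04, -5.63438415e-04, -7.70963605e-04,  4.75900249e-05,
        1.62697915e-03,  9.86166655e-04, -1.17082533e-03]), 'joint_efforts': array([-4.22817930e-04, -9.27108192e+01,  1.97964147e+00, -3.69929051e+01,
        1.78388815e-02,  8.25864205e-03,  6.21110161e-06]), 'position': array([ 0.25286101, -0.57120328,  0.23872477]), 'tool_rot': array([-3.14046462e+00,  5.61909122e-05,  4.16743385e-01]), 'force': array([ 0.50199431, -0.85686667,  0.64967334]), 'moment': array([0.01571912, 0.04362937, 0.01716677]), 'finger_force': 0.0, 'grip_width': 0.08557416205109364}
scene {'K': array([[472.03478574,   0.        , 249.53936927],
       [  0.        , 472.03478574, 198.4095567 ],
       [  0.        ,   0.        ,   1.        ]]), 'k1': 0.038392577713787505, 'rvec': array([ 1.34558474, -2.34163357,  0.83613783]), 'tvec': array([0.29462075, 0.4070556 , 1.19327003])}
side {'K': array([[373.75387183,   0.        , 256.28914424],
      
[... 833 characters left out ...]
76., 228.]), 0.67)]
scene plunger []
scene x_stop [(array([273., 204., 300., 221.]), 0.49)]
scene h_stop [(array([350., 179., 371., 196.]), 0.58)]
scene vial [(array([267., 186., 280., 203.]), 0.7), (array([340., 164., 343., 176.]), 0.58)]
scene loupe [(array([266., 186., 280., 203.]), 0.55)]
side dispenser [(array([232., 228., 319., 311.]), 0.65)]
side plunger [(array([362., 276., 374., 295.]), 0.63)]
side x_stop [(array([238., 230., 257., 245.]), 0.65)]
side h_stop [(array([253., 279., 278., 299.]), 0.86)]
side vial [(array([287., 268., 298., 284.]), 0.52), (array([241., 229., 255., 246.]), 0.28)]
side loupe [(array([265., 224., 277., 239.]), 0.65), (array([272., 248., 283., 252.]), 0.36)]
```

Run:
```python
import cv2,numpy as np
a=cv2.imread("pics/a.png");b=cv2.imread("pics/b.png")
A=cv2.resize(a[120:260,230:400],None,fx=3.5,fy=3.5,interpolation=cv2.INTER_CUBIC)
cv2.imwrite("pics/a2.png",A)
cv2.imwrite("pics/b2.png",cv2.resize(b[200:330,210:390],None,fx=4,fy=4,interpolation=cv2.INTER_CUBIC))
```

```text
(no output)
```

View pics/a2.png

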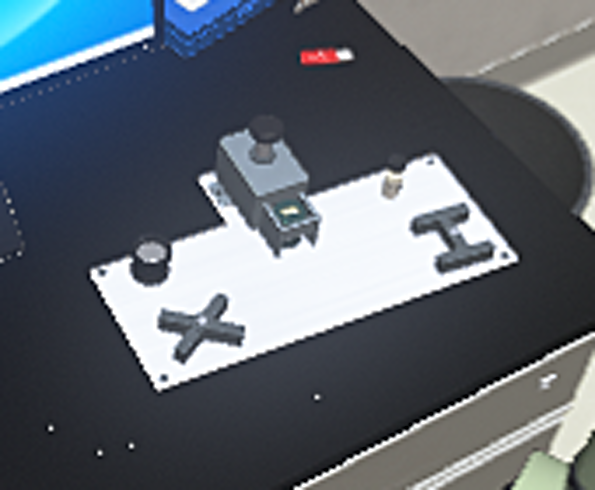

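View pics/b2.png

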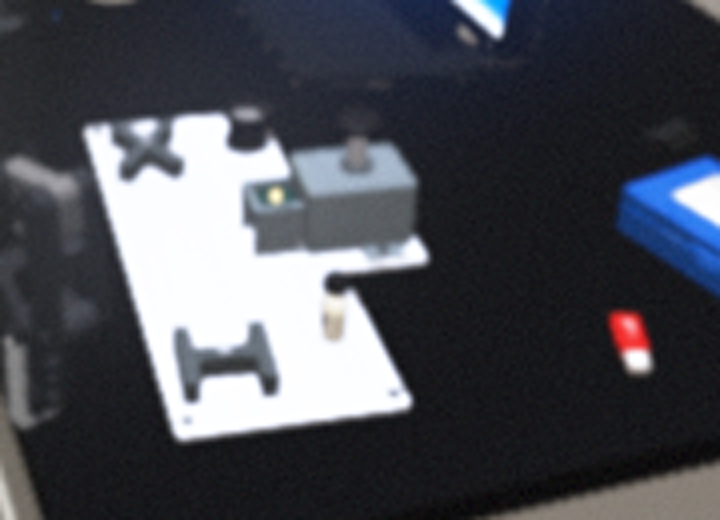

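The scene view shows the deck corners at crop (92,268), (160,390), (518,258) and (432,155). The plunger cap is at (266,130), the X-stop on the left at (202,325) and the H on the right at (452,238). The side view agrees with this. Next I'll fit the poses.

```bash
cat > h.py <<'E'
import numpy as np, cv2
from scipy.optimize import least_squares
from scipy.spatial.transform import Rotation as R
from workcell import camera_params, status
def ext(c, st=None):
    p=camera_params(c)
    if c!="wrist": return p, cv2.Rodrigues(p["rvec"])[0], p["tvec"]
    T=np.eye(4);T[:3,:3]=R.from_euler("xyz",st["tool_rot"]).as_matrix();T[:3,3]=st["position"]
    M=np.linalg.inv(T@p["tool_from_camera"]); return p,M[:3,:3],M[:3,3]
def proj(P,E):
    p,r,t=E; q=np.atleast_2d(P)@r.T+t; s=q[:,:2]/q[:,2:]
    s=s*(1+p["k1"]*(s**2).sum(1,keepdims=True)); K=p["K"]
    return s*[K[0,0],K[1,1]]+K[:2,2]
def ray(uv,E,z):
    p,r,t=E;K=p["K"]; d=(np.atleast_2d(uv)-K[:2,2])/[K[0,0],K[1,1]]; s=d.copy()
    for _ in range(10): s=d/(1+p["k1"]*(s**2).sum(1,keepdims=True))
    w=np.c_[s,np.ones(len(s))]@r; c=-r.T@t
    return c+w*((z-c[2])/w[:,2])[:,None]
def D(pose,P):
    x,y,a=pose;P=np.atleast_2d(P); c,s=np.cos(a),np.sin(a)
    return np.c_[x+c*P[:,0]-s*P[:,1], y+s*P[:,0]+c*P[:,1], P[:,2]]
E
python3 - <<'E'
from h import *
A=ext("scene");B=ext("side")
ca=np.array([[92,268],[160,390],[518,258],[432,155],[266,128]])/3.5+[230,120]
cb=np.array([[85,125],[178,438],[410,405],[358,122]])/4+[210,200]
print(ray(ca[:4],A,.006).round(3),ray(cb[:3],B,.006).round(3))
f=lambda q:np.r_[(proj(D(q,[[.036,.185,.006],[-.108,.185,.006],[-.108,-.185,.006],[.036,-.185,.006],[.058,0,.1]]),A)-ca).ravel(),(proj(D(q,[[-.108,.185,.006],[-.108,-.185,.006],[.036,-.185,.006],[.058,0,.1]]),B)-cb).ravel()]
for a0 in (0,):
  s=least_squares(f,[.6,0,a0],loss="soft_l1");print(s.x,s.fun.round(1),s.cost)
q=s.x
print("plunger",D(q,[.058,0,.1]),"outlet",D(q,[-.07,0,.006]))
print("X",ray([202/3.5+230,322/3.5+120],A,.0255),ray([148/4+210,146/4+200],B,.0255))
print("loupe top",ray([151/3.5+230,247/3.5+120],A,.039),"vial",ray([398/3.5+230,160/3.5+120],A,.054))
E
```

```text
[[ 0.587 -0.03   0.006]
 [ 0.442 -0.011  0.006]
 [ 0.402 -0.377  0.006]
 [ 0.544 -0.389  0.006]] [[ 0.449 -0.005  0.006]
 [ 0.405 -0.38   0.006]
 [ 0.548 -0.395  0.006]]
[ 0.53174595 -0.20686244 -0.10906962] [-0.9  0.2 -0.4 -0.7  0.1 -0.7  0.6 -1.3  0.3 -1.5 -0.9  1.2 -0.5 -0.1
 -0.1 -0.  -0.5 -1.1] 4.132511062509867
plunger [[ 0.5894013  -0.21317594  0.1       ]] outlet [[ 0.4621619  -0.19924269  0.006     ]]
X [[ 0.47366426 -0.07341462  0.0255    ]] [[ 0.47813507 -0.08451011  0.0255    ]]
loupe top [[ 0.55897785 -0.07366285  0.039     ]] vial [[ 0.52369766 -0.3216301   0.054     ]]
```

```bash
python3 -m creep '[[0.92,-0.39,0,-1.2,0],[1.84,-0.78,0,-2.4,0],[2.76,-1.17,0,-3.6,0],[3.68,-1.56,0,-4.8,0],[4.6,-1.95,0,-6,0]]'
```

```text
clock: 1.32
position: [0.4592, -0.3513, 0.2396]
tool_rot: [3.141, 0.0, 1.26]
force: [0.2, -0.7, 0.1]
grip_width: -0.0001
finger_force: 0.0
```

```bash
python3 -m creep '[[0.85,0.4,0.3,-0.6,0],[1.7,0.8,0.6,-1.2,0],[2.5,1.2,0.9,-1.75,0],[2.89,1.365,1.2,-1.75,0],[2.89,1.365,1.2,-1.75,0]]'
python3 - <<'E'
from h import *
from workcell import *
st=status.observe();a=grab_frame("wrist");cv2.imwrite("pics/w1.png",a)
E=ext("wrist",st);q=[.53175,-.20686,-.10907]
for n in("plunger","dispenser"):print(n,[(np.round(np.array(d["extent"])*[512,384,512,384]),round(d["p"],2)) for d in search_frame("wrist",n)[:2]])
print(st["position"],proj(D(q,[[.058,0,.1],[0,0,.046]]),E),proj(D(q,[[.058+.017*np.cos(t),.017*np.sin(t),.1] for t in np.arange(8)*np.pi/4]),E).round())
E
```

```text
clock: 1.95
position: [0.5903, -0.2111, 0.1659]
tool_rot: [-3.14, -0.001, 1.502]
force: [-0.5, 0.5, 0.8]
grip_width: -0.0002
finger_force: 0.0
plunger [(array([235., 188., 276., 227.]), 0.66)]
dispenser [(array([ 91.,   1., 296., 303.]), 0.65)]
[ 0.59025988 -0.21113265  0.16587142] [[254.55543445 211.51767472]
 [196.23351888 187.89911933]] [[276. 212.]
 [270. 198.]
 [255. 192.]
 [240. 197.]
 [233. 211.]
 [239. 225.]
 [254. 231.]
 [269. 226.]]
```

View pics/w1.png

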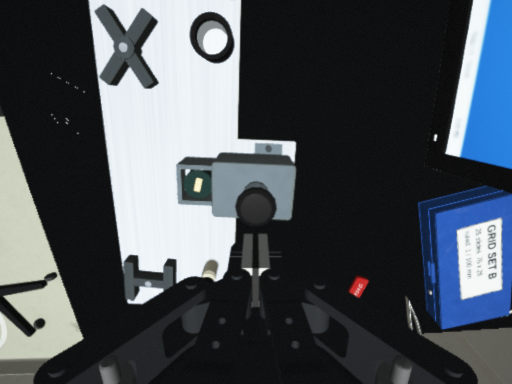

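The wrist view shows the cap at (256,207). The X-stop's boss is at (124,46), and its narrow notch faces the outlet (image downward). I'll fit the X with its mask and press.

```bash
cat > fitx.py <<'E'
from h import *
from workcell import *
from shapely.geometry import Polygon
E
cat > fitx.py <<'E'
from h import *
from workcell import *
from scipy.optimize import minimize
def bars(pose):
    x,y,a=pose; out=[]
    for s in(1,-1):
        t=a+np.pi/2+s*np.radians(35); u=np.array([np.cos(t),np.sin(t)]);v=np.array([-u[1],u[0]])
        out.append([np.r_[np.array([x,y])+i*.038*u+j*.006*v,z] for z in(.006,.024) for i in(-1,1) for j in(-1,1)])
    return out
def fit(mask,E,x0):
    m=cv2.GaussianBlur(cv2.resize(mask.astype(np.float32),None,fx=4,fy=4,interpolation=cv2.INTER_LINEAR),(0,0),2)
    def cost(q):
        r=np.zeros(m.shape,np.float32)
        for b in bars(q):
            p=(proj(np.array(b),E)+.5)*4-.5
            cv2.fillConvexPoly(r,cv2.convexHull(np.round(p*16).astype(np.int32)),1,shift=4)
        return float((abs(cv2.GaussianBlur(r,(0,0),2)-m)).sum())
    best=min((minimize(cost,[x0[0],x0[1],a],method="Nelder-Mead",options=dict(initial_simplex=np.array([[x0[0],x0[1],a],[x0[0]+.008,x0[1],a],[x0[0],x0[1]+.008,a],[x0[0],x0[1],a+.2]]),xatol=1e-4,fatol=1)) for a in(-.3,-.1,.1)),key=lambda s:s.fun)
    return best.x,best.fun/m.sum()
E
python3 - <<'E'
from fitx import *
st=status.observe();a=grab_frame("wrist");E=ext("wrist",st)
print(ray([124,46],E,.0255),ray([255.5,207.5],E,.1))
for d in silhouettes("wrist","x_stop")[:2]:
    e=np.array(d["extent"])*[512,384,512,384];print(e.round(),d["p"],d["mask"].sum())
    np.save("m.npy",d["mask"]); 
    q,c=fit(d["mask"],E,ray([124,46],E,.0255)[0]);print(q,c);break
seat=q[:2]+.0366*np.array([np.sin(q[2]),-np.cos(q[2])]);print("seat_b",seat)
E
python3 -m creep '[[0.03,0,0.6,0,0],[0.03,0,0.85,0,0],[0.03,0,0.95,0,0]]'
```

```text
[[ 0.47846213 -0.07584126  0.0255    ]] [[ 0.5896062 -0.2141225  0.1      ]]
[ 96.   1. 159.  86.] 0.67 3021
[ 0.47793295 -0.0734282  -0.16071539] 0.05948390825107408
seat_b [ 0.47207606 -0.10955654]
clock: 2.58
position: [0.5896, -0.2121, 0.11]
tool_rot: [-3.141, -0.0, 1.498]
force: [0.0, 0.1, 0.3]
grip_width: -0.0
finger_force: 0.0
```

```bash
python3 -m creep '[[0,0,0.06,0,0],[0,0,0.12,0,0],[0,0,0.18,0,0],[0,0,0.24,0,0],[0,0,0.3,0,0]]'; python3 -m creep '[[0,0,0.06,0,0],[0,0,0.12,0,0],[0,0,0.17,0,0],[0,0,0.2,0,0],[0,0,0.2,0,0]]'
```

```text
clock: 3.2
position: [0.5902, -0.212, 0.0925]
tool_rot: [3.141, 0.0, 1.499]
force: [-2.1, -1.3, 5.4]
grip_width: -0.0004
finger_force: 2.8
clock: 3.82
position: [0.5901, -0.212, 0.0804]
tool_rot: [3.141, 0.0, 1.499]
force: [-1.9, -1.1, 5.7]
grip_width: -0.0
finger_force: 3.0
```

```bash
python3 -m creep '[[0,0,0.03,0,0],[0,0,0.06,0,0],[0,0,0.06,0,0]]'
```

```text
clock: 4.2
position: [0.5904, -0.2121, 0.0795]
tool_rot: [3.14, 0.001, 1.498]
force: [-16.4, 2.5, 47.9]
grip_width: 0.0
finger_force: 24.2
```

At the stop. Now I'll release it and look.

```bash
python3 -m creep '[[0,0,-0.15,0,0],[0,0,-0.4,0,0],[0,0,-0.8,0,0],[0,0,-1.2,0,0],[0,0,-1.5,0,0]]'
python3 - <<'E'
from fitx import *
st=status.observe();a=grab_frame("wrist");E=ext("wrist",st);cv2.imwrite("pics/w2.png",a)
for d in silhouettes("wrist","puck_0")[:3]:
    e=np.array(d["extent"])*[512,384,512,384];c=np.argwhere(d["mask"]).mean(0)[::-1];print(e.round(),d["p"],d["mask"].sum(),c,ray(c,E,.016))
E
```

```text
clock: 4.82
position: [0.5902, -0.2116, 0.1681]
tool_rot: [3.141, -0.0, 1.499]
force: [-0.0, 0.6, 0.7]
grip_width: 0.0002
finger_force: 0.0
[187. 167. 213. 190.] 0.83 466 [200.44206009 178.74463519] [[ 0.53009059 -0.20708362  0.016     ]]
[120. 161. 157. 187.] 0.78 754 [138.03050398 171.13129973] [[ 0.46295323 -0.19346545  0.016     ]]
```

View pics/w2.png

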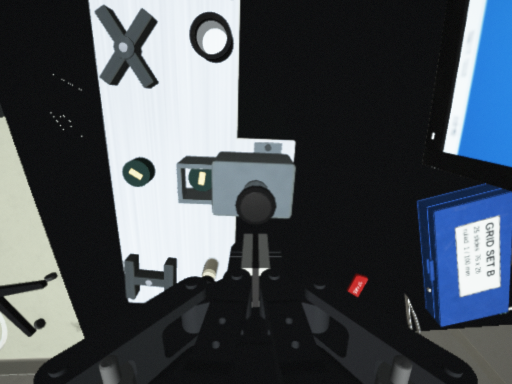

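The puck came out and rests at pixel (138,172), about (0.463,-0.197). The second puck is still in the magazine at (200,179), and the plunger is back up. Now I'll place slightly opened fingers behind the puck as a cradle.

```bash
python3 -m creep '[[-0.3,-0.9,0,0.2,0.19],[-0.6,-1.7,0,0.35,0.19],[-0.655,-2.15,0.5,0.35,0.19],[-0.655,-2.15,1.2,0.35,0.19],[-0.655,-2.15,1.4,0.35,0.19]]'
python3 - <<'E'
from fitx import *
st=status.observe();a=grab_frame("wrist");E=ext("wrist",st);cv2.imwrite("pics/w3.png",a);print(st["position"],st["grip_width"])
for d in silhouettes("wrist","puck_0")[:3]:
    e=np.array(d["extent"])*[512,384,512,384];c=np.argwhere(d["mask"]).mean(0)[::-1];print(e.round(),d["p"],d["mask"].sum(),c,ray(c,E,.018))
for d in silhouettes("wrist","x_stop")[:1]:
    e=np.array(d["extent"])*[512,384,512,384];print(e.round(),d["p"])
    q,c=fit(d["mask"],E,[.478,-.0745]);print(q,c)
E
```

```text
clock: 5.55
position: [0.4572, -0.241, 0.0806]
tool_rot: [-3.138, -0.001, 1.45]
force: [0.2, -0.4, 0.4]
grip_width: 0.0162
finger_force: 0.0
[ 0.45720977 -0.24102546  0.08064674] 0.016169541331722822
[233. 134. 278. 173.] 0.73 1477 [256.56127285 150.29045362] [[ 0.46370924 -0.19358191  0.018     ]]
[338. 136. 376. 175.] 0.67 1141 [356.41454864 154.89307625] [[ 0.53645868 -0.20574064  0.018     ]]
[215.   1. 297.  19.] 0.91
[ 0.47772287 -0.07292982 -0.16359035] 0.04882179981320161
```

View pics/w3.png

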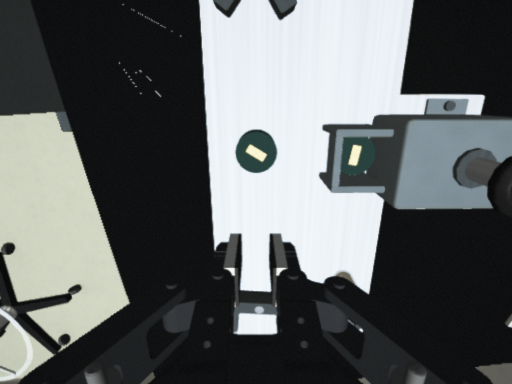

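The puck is at (257,151), centred ahead of the fingers, with the X-stop's notch ahead at the top. I'll descend, then push slowly.

```bash
python3 -m creep '[[0,0,0.5,0,0.19],[0,0,0.9,0,0.19],[0,0,1.02,0,0.19],[0.1,0,1.02,0,0.19],[0.2,0,1.02,0,0.19]]'; python3 -m creep '[[0.1,0,0,0,0.19],[0.22,0,0,0,0.19],[0.36,0,0,0,0.19],[0.5,0,0,0,0.19],[0.64,0,0,0,0.19]]'
python3 - <<'E'
from fitx import *
st=status.observe();a=grab_frame("wrist");E=ext("wrist",st);cv2.imwrite("pics/w4.png",a);print(st["position"],st["tool_rot"])
for d in silhouettes("wrist","puck_0")[:2]:
    e=np.array(d["extent"])*[512,384,512,384];c=np.argwhere(d["mask"]).mean(0)[::-1];print(e.round(),d["p"],d["mask"].sum(),c,ray(c,E,.018))
E
```

```text
clock: 6.32
position: [0.4606, -0.2294, 0.0226]
tool_rot: [3.14, 0.0, 1.45]
force: [0.6, -0.5, -0.3]
grip_width: 0.0161
finger_force: 0.0
clock: 6.95
position: [0.4646, -0.1909, 0.0215]
tool_rot: [-3.142, -0.0, 1.45]
force: [0.2, -0.2, 1.0]
grip_width: 0.0166
finger_force: 0.3
[ 0.46455991 -0.1909235   0.0214934 ] [-3.14153231e+00 -2.36286296e-05  1.45015772e+00]
[227. 186. 283. 241.] 0.81 2598 [256.10508083 213.38144727] [[ 0.46776436 -0.1677914   0.018     ]]
[337. 241. 402. 284.] 0.61 754 [378.85013263 269.66312997] [[ 0.53680106 -0.21343907  0.018     ]]
```

View pics/w4.png

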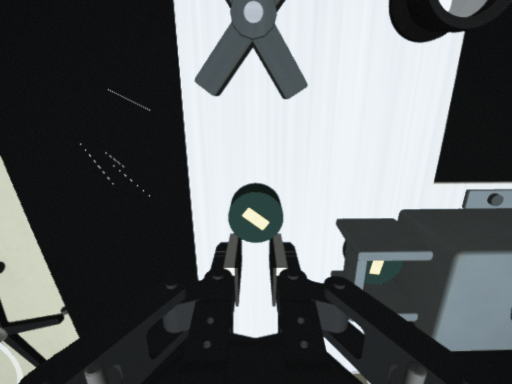

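The puck sits in the cradle at (256,213), and the notch vertex is straight ahead at (253,38). I'll continue.

```bash
python3 -m creep '[[0.14,-0.01,0,0,0.19],[0.28,-0.02,0,0,0.19],[0.42,-0.03,0,0,0.19],[0.56,-0.03,0,0,0.19],[0.7,-0.03,0,0,0.19]]'; python3 -m creep '[[0.1,0,0,0,0.19],[0.17,0,0,0,0.19],[0.22,0,0,0,0.19],[0.26,0,0,0,0.19],[0.29,0,0,0,0.19]]'
python3 - <<'E'
from fitx import *
st=status.observe();a=grab_frame("wrist");E=ext("wrist",st);cv2.imwrite("pics/w5.png",a);print(st["position"],st["tool_rot"])
for d in silhouettes("wrist","puck_0")[:2]:
    e=np.array(d["extent"])*[512,384,512,384];c=np.argwhere(d["mask"]).mean(0)[::-1];print(e.round(),d["p"],d["mask"].sum(),c,ray(c,E,.018))
E
```

```text
clock: 7.68
position: [0.4679, -0.149, 0.0215]
tool_rot: [3.142, -0.0, 1.45]
force: [0.2, -0.4, -0.2]
grip_width: 0.0166
finger_force: 0.1
clock: 8.3
position: [0.4698, -0.1324, 0.0215]
tool_rot: [-3.141, 0.0, 1.45]
force: [-0.7, -1.9, 0.6]
grip_width: 0.0162
finger_force: 1.1
[ 0.4698047  -0.13240935  0.02149481] [-3.14146159e+00  9.57008344e-05  1.44979252e+00]
[225. 187. 285. 240.] 0.71 2527 [255.5112782  213.83023348] [[ 0.47265818 -0.10950721  0.018     ]]
[374.  89. 487. 174.] 0.5 7552 [434.07309322 128.4514036 ] [[ 0.56764962 -0.07404551  0.018     ]]
```

View pics/w5.png

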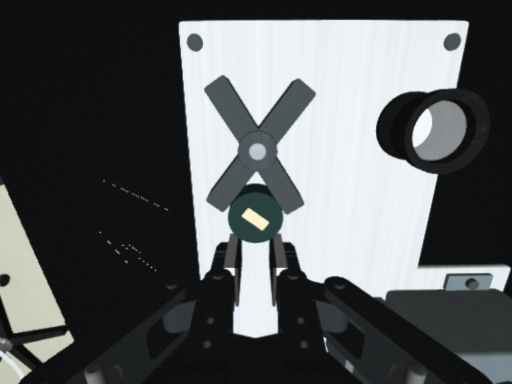

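The puck is in the notch at (256,214) and contact force has begun. I'll press a little further until it is firm.

```bash
python3 -m creep '[[0.02,0,0,0,0.19],[0.04,0,0,0,0.19],[0.05,0,0,0,0.19],[0.05,0,0,0,0.19]]'
```

```text
clock: 8.9
position: [0.4696, -0.1311, 0.0216]
tool_rot: [-3.141, 0.002, 1.448]
force: [-3.7, -12.6, 4.7]
grip_width: 0.0163
finger_force: 5.6
```

```bash
python3 -m creep '[[-0.06,0,0,0,0.19],[-0.15,0,0,0,0.19],[-0.35,0,0,0,0.19],[-0.6,0,0,0,0.19],[-0.7,0,0,0,0.19]]'; python3 -m creep '[[0,0,-0.4,0,0.19],[0.1,0,-0.8,0,0.19],[0.4,0,-1,0,0.19],[0.4,0,-1,0,0.19]]'
python3 - <<'E'
from fitx import *
st=status.observe();a=grab_frame("wrist");E=ext("wrist",st);cv2.imwrite("pics/w6.png",cv2.resize(a[0:260,130:390],None,fx=2.3,fy=2.3,interpolation=cv2.INTER_CUBIC));print(st["position"])
for d in silhouettes("wrist","puck_0")[:2]:
    c=np.argwhere(d["mask"]).mean(0)[::-1];print(d["p"],c,ray(c,E,.018))
for d in silhouettes("wrist","x_stop")[:1]:
    q,c=fit(d["mask"],E,[.478,-.0735]);print(q,c,"seat",q[:2]+.0366*np.array([np.sin(q[2]),-np.cos(q[2])]))
E
```

```text
clock: 9.52
position: [0.4649, -0.1726, 0.0215]
tool_rot: [3.142, 0.0, 1.448]
force: [-0.2, 0.5, 0.6]
grip_width: 0.0164
finger_force: 0.0
clock: 10.02
position: [0.4687, -0.1457, 0.082]
tool_rot: [3.14, -0.0, 1.452]
force: [-0.8, -0.7, -0.8]
grip_width: 0.0164
finger_force: 0.0
[ 0.46872241 -0.14569113  0.08199489]
0.69 [254.34925373 164.3880597 ] [[ 0.47249563 -0.10891499  0.018     ]]
0.52 [342.13768116 272.44927536] [[ 0.53674687 -0.21315001  0.018     ]]
[ 0.47827401 -0.07352174 -0.1559298 ] 0.08390760273625035 seat [ 0.47259008 -0.10967769]
```

View pics/w6.png

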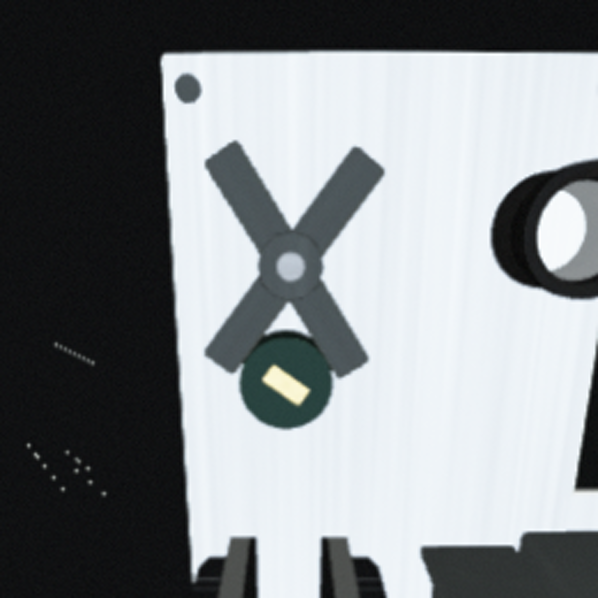

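The puck is at crop (286,382), touching both arms of the notch and within 1 mm of the seat. The fingers are clear of it, so I'm handing the job in.

```bash
python3 -c "
from workcell import bot
print(bot.job_done())"
```

```text
the job is handed in; nothing more can be done
None
```

I pressed the plunger down once and let it come back up, then pushed the ejected puck into the X-stop's notch facing the outlet. It sits touching both arms, the other puck is still in the magazine, and the job is handed in at about 10 s on the robot's clock.

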